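# Calibrate the craft-room bench scale

### The job

Calibrate the bench scale: gently set the larger of the two steel check weights upright in the middle of the pan and let go of it, then take the ball-tipped stylus (the plain round handle, not the tool with the flat blade) from the wooden tool stand and, with the weight on the pan, push the small recessed calibration button in the sloping front panel all the way in with it and hold it in for about a second. Put the stylus back upright and fully down in the free hole of the stand, leave the weight on the pan, and leave the small weight, the other tool, the jar and the scissors where they are.

Things in the scene. Friction and masses are not known exactly. Their poses are not given: they have to be found in the camera images.
- scale: fixed bench scale, light-grey and grey plastic housing 260 (x, front to back) x 210 (y) mm with a stainless pan on top. Origin on the table under the housing's middle; its own -x side is its front, z up; the scale stands turned, its front looking to the left and away from the robot (the operator sits there). The front has a panel sloping 34 degrees from level, that faces forward and up (display window, four flat membrane keys and, towards its +y end, the recessed button hole)
- pan_centre (a point): middle of the pan's flat top face, 88 mm above the table; the pan is 180 (x) x 190 (y) mm, 4 mm thick, no rim, axes as the scale's
- cal_button_face (a point): middle of the calibration button's face, at the bottom of a round hole of 13 mm diameter in the sloping panel. Site z axis points out of the panel along the hole's axis (34 degrees from vertical, towards the scale's front), y as the scale's y. The button face (11.6 mm diameter, black) lies 10 mm below the panel's face when not pressed; the point moves with the button
- cal_button (a joint): travel of the calibration button: 0 = out, 0.005 m = fully in (the stop). Spring: 2 N at rest, 4 N fully in; it returns when let go
- big_weight_centre (a point): centre (34 mm above its foot) of the larger check weight: loose steel, 500 g, upright, 68 mm high, round body of 38 mm diameter from the foot up to 44 mm, narrow neck above it, then a knob of 25 mm diameter from 58 to 65 mm. z up along its axis. It stands in the steel tray on the tray's floor, 3 mm above the table
- small_weight: the smaller check weight (leave alone): same shape, 200 g, 50 mm high, 28 mm diameter; origin at the middle of its foot. It stands in the same tray, about 80 to 120 mm from the larger one
- tray: fixed shallow steel tray 200 (x) x 140 (y) mm, rim 16 mm high, floor 3 mm thick; origin under its middle on the table
- stylus_grip (a point): middle of the stylus's handle, the place to hold it. Stylus: 125 mm long, 35 g; plain round dark-wood handle of 15 mm diameter, 85 mm long, below it a shank 40 mm long (brass ferrule of 8 mm, steel neck of 5 mm, ball tip of 7 mm diameter). It stands tip down in one of the two holes of the stand, the handle's flat lower end resting on the stand's top. z axis points up from tip to handle end; this point is 82.5 mm above the tip and 42.5 mm below the handle's end
- stylus_tip (a point): lowest point of the stylus's ball tip, same axes as stylus_grip
- stand: fixed wooden tool stand, block 60 (x) x 160 (y) x 55 (z) mm, origin under its middle on the table; two vertical round holes of 12 mm diameter and 48 mm deep in its top at y = -40 and +40 mm, with a 2 mm chamfer
- stand_hole0 (a point): middle of the mouth of the hole at the stand's y = -40 mm, in its top face (55 mm above the table)
- stand_hole1 (a point): middle of the mouth of the hole at the stand's y = +40 mm, in its top face (55 mm above the table)
- spatula: the other tool in the stand (leave alone): loose, 118 mm long, dark-wood handle of 14 mm diameter with a flat steel blade 22 mm wide at its upper end; origin at its lower tip. It may stand in either hole, the stylus stands in the other
- jar: bystander: loose round jar of frosted plastic with white cap, 60 mm diameter, 75 mm high, origin under its foot
- scissors: bystander: loose scissors lying flat, 175 mm long along its x, black handles at -x; origin near the pivot on the table
Things that resemble listed ones, but are neither listed nor needed, are in the scene too. What is shaped like the part that bears big_weight_centre but blue, pink or purple is not meant.

How it is judged:
By the outcome, as a careful person would: the job done as asked, in the order asked, and still so for the second after the job is handed in, with the robot touching nothing.
It also fails if it takes over 72 s, if anything falls off the work surface, if the arm or the gripper's body presses on something with over 40 N, if the wrist force passes 120 N, or if a joint passes its speed limit or range.

### The arm

A 6-joint arm with a two-finger parallel gripper is mounted at the origin on the work surface. World frame = base frame: x ahead of the robot, y to its left, z up, the work surface at z = 0. Lengths are in mm, angles in rad, forces in N, time in s.
With the tool pointing down it reaches from about 275 to 750 mm from the base axis. Payload 10.2 kg.
Tool frame: the origin (TCP) lies between the finger pads; the fingertips stand 17 mm ahead of it and the grasp point (between the pads) lies 2 mm behind it; z points along the fingers, y is the line along which they close (so a half turn about z gives the same grasp; the last joint's range is limited). The gripper opens to 85 mm and grips with 20 to 120 N. Pads are 22 mm wide; open, the fingers measure 114 mm over their backs; the gripper's body (76 mm by 85 mm) begins 54 mm behind the grasp point. The pads swing forward as they close: fully open they stand 13 mm farther back than shut.
Start: joints at [-0.223, 0.313, 1.498, -0, 1.331, -0.223], TCP at [525.006, -0.014, 248.294] pointing down, gripper open.
Joint ranges: [-2.94, 2.94], [-0.97, 2.17], [0.19, 2.56], [-1.23, 4.37], [0.02, 3.11], [-2.88, 2.88]. Speed limits (rad/s): [2.39, 2.39, 3.01, 3.14, 3.14, 3.14].

### API

Orientations are given as a unit quaternion [w, x, y, z].
In Python, from rig import * gives the robot as it stands.
- The arm moves only by the tool step_arm, never from a script. Its argument "commands" is text: rows parted by semicolons, each of 7 numbers parted by spaces: the opening, from 0 (shut) to 1 (fully open), then the shift along the tool's x, y, z in cm, then the turn, a rotation vector about the tool's x, y, z in rad. In form: hand x y z rx ry rz; .... A call has 1 to 20 rows; each row is the pose to reach, as a shift and turn from the pose commanded when the call began, along the tool's axes at that moment; what a row does not reach only later rows make up. A row lasts 1/12 s, in which the tool goes at most 41.7 mm and 7.16 degrees, less where a joint would pass 70% of its speed; a pose out of reach is approached as far as the arm can. A call with a gripper value outside its range is refused whole. The fingers move at their own pace and stop on an object; "newtons" is the grip in N (left out, the last holds). Time passes only in rows, so rows that repeat a pose let the fingers close. It gives the time, the measured TCP pose, the force, the opening and the grip force at its end, in the units of the state.
- sense(): the state, without advancing time (a new reading comes with each control period).
- capture(name): name is "scene" or "side" or "wrist"; returns the picture (400x640x3 uint8, red, green, blue); there is no depth.
- camera_model(name): a dict with "mtx" (3x3 intrinsics, pixels), "eye" and "rotation" of the camera in the world. Camera axes: x right, y down, z forward; pixel columns grow to the right and rows downward; lengths in mm; the calibration is good to about 2 mm. The wrist camera is an equidistant fisheye: a pixel r from the principal point sees the ray r / f radians off the axis. A picture is of the moment at which its call begins: read the wrist's pose just before it. camera_model takes no time and is no camera call; for the wrist camera it gives the pose at the moment of the call.
- finish_job(): hands the job in; it is judged then, once.
Trained networks look in the newest picture that a camera, given by its name, has taken for a name from the list of things; names that differ only in an ending like _2 or _b are one class to them, and where a whole thing is asked for, a point or a joint stands for the part that bears it (a point fixed in the world has none). Each returns a list of dicts, best first, with "score" (0 to 1); they miss things now and then, are a little off and sometimes report something else, mostly with a low value. They report only what shows in the picture. A call takes as long as a camera call. They do not tell look-alikes from the thing itself.
- search_frame(camera, label): "rect" ([centre column, centre row, width, height] in pixels, round what is visible of it).
- trace(camera, label): "mask" (400x640 bool, what is visible of it) and "rect" ([centre column, centre row, width, height] in pixels, round what is visible of it).
- spot_point(camera, label): "xy" ([column, row] in pixels: a listed point, or the origin of a listed thing).
The state is a dict: "time_s": time; "joints": joint angles; "dq": joint speeds; "tau": joint torques, N m; "eef_pos": TCP position; "ee_rot": TCP orientation; "force": force on the tool from outside, world axes, zero at the start; "wrist_torque": the same for the moment, N m; "grip_width": opening from 0.0 (shut) to 1.0 (fully open); "grip_force": force on a finger pad.
Only numpy, scipy, OpenCV 4.12 (cv2) and the standard library are available. Lean on these libraries where they do the work, as an engineer would, in place of code of your own. Each camera call takes 0.05 s, during which the arm holds its last target. There are 200 camera calls.

## Working session

There is one attempt and no reset: what is moved stays moved. The work goes in short steps, Python scripts to look and compute and a tool call to move; the robot and the scene stay as the last step left them, time stands still between calls to the robot, and variables do not carry over. Pictures are saved under pics/ and viewed, at most 10 in all, crops included, and the job is handed in when it is done.

Besides the shell and the picture viewer there is one more tool, called after ">>>" by a JSON object that holds its "op" and its "data", one argument or row to a line. step_arm: Moves the arm, as the interface text tells. Its arguments: {"type":"object","properties":{"commands":{"type":"string"},"newtons":{"type":"number"}},"required":["commands"]}

```bash
mkdir -p pics; ls; python3 - <<'E'
from rig import *
import cv2,numpy as np
s=sense();print(s)
ims=[]
for n in ["scene","side"]:
    im=capture(n);cv2.imwrite(f"pics/{n}0.png",im[:,:,::-1])
    m=camera_model(n);print(n,m)
    for l in ["pan_centre","cal_button_face","big_weight_centre","small_weight","stylus_grip","stylus_tip","stand_hole0","stand_hole1","spatula","jar","scissors","tray","scale","stand"]:
        print(l,[(np.round(d["xy"]).tolist(),round(d["score"],2)) for d in spot_point(n,l)[:4]])
E
```

```text
pics
{'time_s': 0.0, 'joints': array([-2.23369089e-01,  3.13458465e-01,  1.49845192e+00,  6.87460965e-07,
        1.33096920e+00, -2.23379383e-01]), 'dq': array([-0.00043586, -0.00044602, -0.00081589, -0.00118239, -0.00062872,
        0.00101233]), 'tau': array([-5.78409599e-04, -4.12261176e+01, -2.59742296e+01, -3.58453699e-04,
        4.11797926e-03, -1.23038126e-05]), 'eef_pos': array([5.24766690e+02, 5.72241022e-02, 2.47725139e+02]), 'ee_rot': array([-5.44663555e-04,  7.07103053e-01,  7.07110216e-01, -3.42619648e-04]), 'force': array([-0.38677255,  0.57005558, -0.09469777]), 'wrist_torque': array([0.01591219, 0.01126141, 0.02988894]), 'grip_force': 0.0, 'grip_width': 0.9984617957500355}
scene {'mtx': array([[430.18664823,   0.        , 318.53663665],
       [  0.        , 430.18664823, 201.61212934],
       [  0.        ,   0.        ,   1.        ]]), 'eye': array([1300.32664244, -453.50530087,  750.98736995]), 'rotation': array([-0.39527715,  0.7949488 ,  0.41084527, -0.20740912])}
pan_centre [([266.0, 186.0], 0.96)]
cal_button_face [([410.0, 222.0], 0.7)]
big_weight_centre [([
[... 874 characters left out ...]
.82560464, -0.28923523,  0.1531522 ])}
pan_centre [([294.0, 235.0], 0.69)]
cal_button_face []
big_weight_centre [([262.0, 185.0], 0.62), ([281.0, 178.0], 0.62), ([284.0, 168.0], 0.61), ([278.0, 203.0], 0.58)]
small_weight [([237.0, 200.0], 0.5), ([383.0, 300.0], 0.5)]
stylus_grip [([365.0, 260.0], 0.53)]
stylus_tip [([367.0, 286.0], 0.51)]
stand_hole0 [([387.0, 291.0], 0.81), ([367.0, 273.0], 0.71), ([251.0, 199.0], 0.38)]
stand_hole1 [([387.0, 291.0], 0.81), ([367.0, 273.0], 0.71), ([251.0, 199.0], 0.38)]
spatula [([385.0, 298.0], 0.56)]
jar [([303.0, 194.0], 0.88)]
scissors [([421.0, 263.0], 0.75)]
tray []
scale [([289.0, 249.0], 0.73)]
stand [([370.0, 295.0], 0.89), ([381.0, 291.0], 0.3)]
```

View pics/scene0.png

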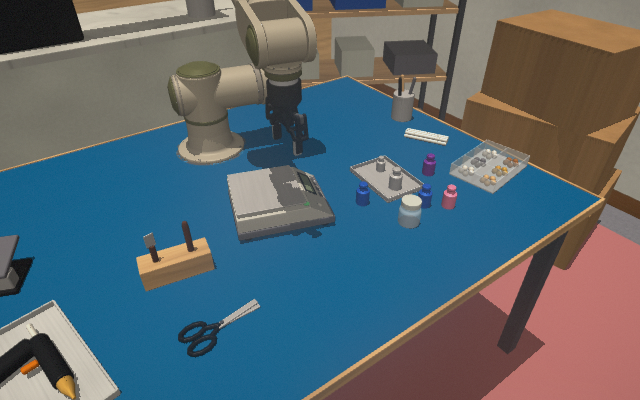

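View pics/side0.png

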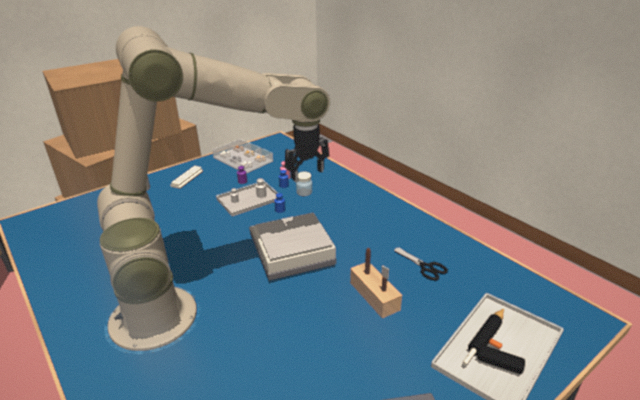

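Scene view: the big steel weight is at about (396,180), the small one at (381,163) in the tray, with blue, pink and purple look-alikes around it. The stylus is at (187,237) and the bladed spatula at (153,247). The scale is at (280,205) with its front facing right. In the side view the big weight is at (261,187) and the stylus at (367,262).

```bash
cat > h.py <<'E'
from rig import *
import cv2,numpy as np
from scipy.spatial.transform import Rotation as R
def rot(q): return R.from_quat(np.asarray(q)[[1,2,3,0]]).as_matrix()
def ray(n,xy,m=None):
    m=m or camera_model(n);K=m["mtx"];a=(xy[0]-K[0,2])/K[0,0];b=(xy[1]-K[1,2])/K[1,1]
    if n=="wrist":
        r=np.hypot(a,b)+1e-12;d=np.array([a/r*np.sin(r),b/r*np.sin(r),np.cos(r)])
    else: d=np.array([a,b,1.])
    return np.array(m["eye"]),rot(m["rotation"])@(d/np.linalg.norm(d))
def proj(n,p,m=None):
    m=m or camera_model(n);K=m["mtx"];v=rot(m["rotation"]).T@(np.asarray(p,float)-m["eye"])
    if n=="wrist":
        t=np.arctan2(np.hypot(*v[:2]),v[2]);u=v[:2]/(np.hypot(*v[:2])+1e-12)*t
    else: u=v[:2]/v[2]
    return u*[K[0,0],K[1,1]]+K[:2,2]
def atz(n,xy,z,m=None):
    e,d=ray(n,xy,m);return e+d*(z-e[2])/d[2]
def tri(*obs):
    A=np.zeros((3,3));b=np.zeros(3);L=[]
    for o in obs:
        e,d=ray(*o);P=np.eye(3)-np.outer(d,d);A+=P;b+=P@e;L.append((e,d))
    p=np.linalg.solve(A,b)
    return p,[round(float(np.linalg.norm(np.cross(p-e,d))),1) for e,d in L]
def fk_tool():
    s=sense();return np.array(s["eef_pos"]),rot(s["ee_rot"])
E
python3 - <<'E'
from h import *
m=camera_model("wrist");print(m)
im=capture("wrist");cv2.imwrite("pics/wrist0.png",im[:,:,::-1])
for k,o in dict(big=[(396,178),(261,187)],small=[(380,163),(235,197)],sty=[(186,237),(365,260)],pan=[(266,186),(294,235)],h_sty=[(191,250),(367,273)],h_sp=[(157,259),(387,291)],jar=[(410,222),(303,194)]).items():
    p,e=tri(("scene",o[0]),("side",o[1]));print(k,np.round(p),e)
for l in ["pan_centre","cal_button_face","big_weight_centre","small_weight","stylus_grip","stylus_tip","stand_hole0","scale","tray"]:
    print(l,[(np.round(d["xy"]).tolist(),round(d["score"],2)) for d in spot_point("wrist",l)[:5]])
E
```

```text
{'mtx': array([[309.70691629,   0.        , 324.4302915 ],
       [  0.        , 309.70691629, 196.20181654],
       [  0.        ,   0.        ,   1.        ]]), 'eye': array([526.8788496 ,  72.51644346, 373.63546614]), 'rotation': array([1.45841578e-01, 9.89307773e-01, 6.01646501e-04, 4.86867897e-05])}
big [560. 347.  36.] [1.0, 1.0]
small [460. 372.  24.] [3.4, 3.4]
sty [ 517. -274.   96.] [5.6, 5.6]
pan [443. -28.  87.] [5.1, 5.1]
h_sty [ 520. -275.   53.] [0.5, 0.5]
h_sp [ 511. -356.   55.] [5.7, 5.7]
jar [698. 274. -10.] [2.2, 2.2]
pan_centre [([244.0, 209.0], 0.76)]
cal_button_face [([348.0, 109.0], 0.45)]
big_weight_centre []
small_weight []
stylus_grip []
stylus_tip []
stand_hole0 []
scale [([267.0, 159.0], 0.97)]
tray []
```

View pics/wrist0.png

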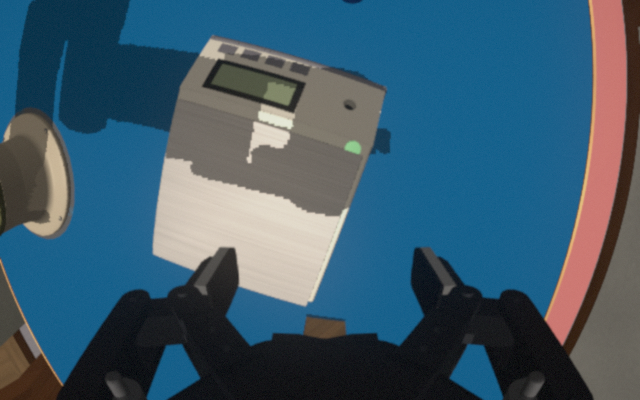

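Wrist view: the scale has its pan at (245,200), panel and display at (255,85), and the button hole at (349,104), with no obstruction. The free side of the pan is open.

```bash
python3 - <<'E'
from h import *
for xy in [(153,252),(307,305),(350,208),(363,163),(182,103)]:
    print(xy,np.round(atz("wrist",xy,88),1))
for z in (40,55,70): print(z,np.round(atz("wrist",(349,104),z),1))
for xy in [(212,37),(385,88)]: print(xy,np.round(atz("wrist",xy,30),1))
im=capture("wrist")[20:200,150:420];cv2.imwrite("pics/w0c.png",cv2.resize(im[:,:,::-1],None,fx=2.9,fy=2.9,interpolation=cv2.INTER_CUBIC))
im=capture("scene")[140:240,330:480];im2=capture("scene")[200:300,120:270]
cv2.imwrite("pics/s0c.png",cv2.resize(np.hstack([im,im2])[:,:,::-1],None,fx=2.6,fy=2.6,interpolation=cv2.INTER_CUBIC))
E
```

```text
(153, 252) [328.1 -81.4  88. ]
(307, 305) [ 507.4 -142.1   88. ]
(350, 208) [552.  -25.6  88. ]
(363, 163) [563.2  19.1  88. ]
(182, 103) [388.   81.2  88. ]
40 [553.   74.4  40. ]
55 [551.8  74.3  55. ]
70 [550.6  74.2  70. ]
(212, 37) [398.9 157.8  30. ]
(385, 88) [593.6  93.6  30. ]
```

View pics/w0c.png

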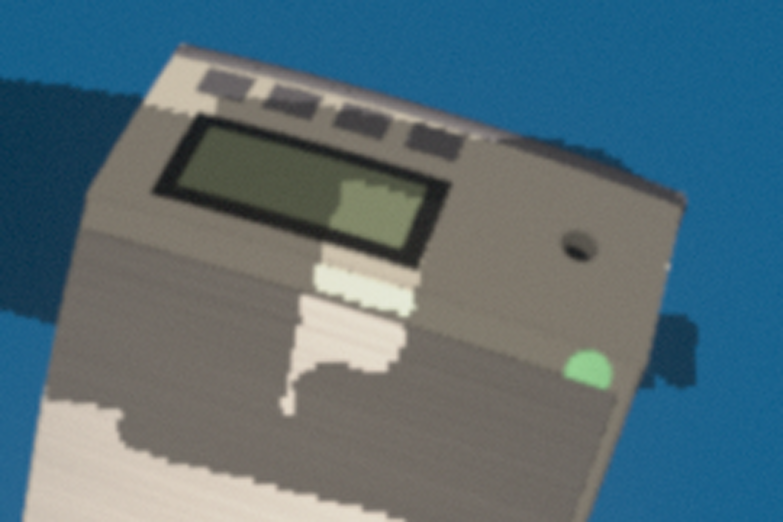

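View pics/s0c.png

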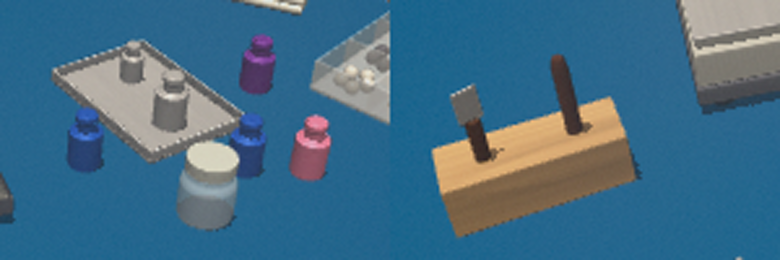

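Confirmed in the crops. The steel one at (396,180) is the big weight, since the blue ones at (363,195) and (425,197), the pink and the purple are the wrong colour, and the steel one at (380,163) is smaller. The plain round handle at (187,237) is the stylus. The tool at (155,250) has a blade, so it is the spatula.

>>> {"op": "step_arm", "data": {
  "commands": "1 2 0.2 -0.3 0 0 0;1 5 0.4 -0.6 0 0 0;1 8.5 0.7 -1 0 0 0;1 12 1 -1.3 0 0 0;1 15.5 1.2 -1.6 0 0 0;1 19 1.5 -2 0 0 0;1 22 1.7 -2.4 0 0 0;1 24.5 1.9 -2.8 0 0 0;1 26 2 -3 0 0 0;1 26 2 -3 0 0 0;1 26 2 -3 0 0 0",
  "newtons": 50
}}

```text
time_s: 3.07
eef_pos: [544.9, 260.2, 278.0]
ee_rot: [0.0, 0.707, 0.708, -0.0]
force: [0.1, -0.5, -0.1]
grip_width: 1.001
grip_force: 0.0
```

```bash
python3 - <<'E'
from h import *
import pickle
m=camera_model("wrist");im=capture("wrist");cv2.imwrite("pics/wrist1.png",im[:,:,::-1]);pickle.dump(m,open("m1.pkl","wb"))
s=sense();print(s["time_s"],s["eef_pos"],s["ee_rot"],m["eye"])
for l in ["big_weight_centre","small_weight","cal_button_face","tray","jar"]:
    print(l,[(np.round(d["xy"],1).tolist(),round(d["score"],2)) for d in spot_point("wrist",l)[:6]])
print("pred",proj("wrist",(560,347,37),m),proj("wrist",(552,74,55),m))
for t in trace("wrist","big_weight_centre")[:6]: print(t["rect"],round(t["score"],2),im[t["mask"]].mean(0).round())
E
```

```text
3.1167 [544.97653877 259.45777325 277.99435998] [-1.35733717e-05  7.07115157e-01  7.07098336e-01 -3.11979859e-04] [546.70161398 332.79073184 403.30122045]
big_weight_centre [([426.7, 90.8], 0.82), ([460.6, 50.6], 0.73), ([332.0, 96.8], 0.72), ([333.8, 197.2], 0.58)]
small_weight [([260.5, 74.6], 0.61)]
cal_button_face [([326.4, 299.9], 0.58)]
tray [([297.9, 86.8], 0.62)]
jar [([437.1, 161.2], 0.83)]
pred [336.02165047  93.50263227] [327.9413743  303.34648462]
[426.9, 90.3, 39.3, 31.2] 0.84 [ 41.  82. 157.]
[455.7, 51.1, 41.2, 31.4] 0.79 [179. 106. 127.]
[336.1, 196.2, 29.1, 36.7] 0.72 [ 38.  82. 157.]
[337.5, 95.7, 33.7, 28.6] 0.56 [125. 119. 112.]
[334.7, 3.0, 20.4, 6.0] 0.47 [54. 51. 83.]
```

View pics/wrist1.png

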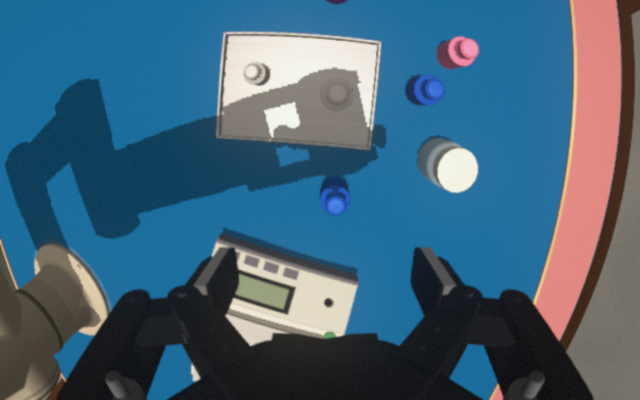

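Wrist view 1: the big steel weight is at (335,96) in the tray and the small one at (257,73). Blue look-alikes are at (335,197) and (428,90), the jar at (453,168) and the button hole at (328,302).

```bash
python3 - <<'E'
from h import *
import pickle
m1=pickle.load(open("m1.pkl","rb"))
m0=dict(m1);m0["eye"]=np.array([526.88,72.52,373.64]);m0["rotation"]=np.array([1.45841578e-01, 9.89307773e-01, 6.01646501e-04, 4.86867897e-05])
print("button",tri(("wrist",(349,104),m0),("wrist",(328,301.5),m1)))
print("corner FR",tri(("wrist",(385,89),m0),("wrist",(356,272),m1)),"FL",tri(("wrist",(212,37),m0),("wrist",(221,235),m1)))
for xy in [(335,97),(337.5,95.7)]: print(atz("wrist",xy,37,m1))
print("rim",atz("wrist",(377,100),16,m1),"small",atz("wrist",(258,73),20,m1))
E
```

```text
button (array([552.11412489,  74.3547796 ,  51.11034002]), [0.0, 0.0])
corner FR (array([596.32290687,  94.17572155,   4.61475787]), [2.2, 2.2]) FL (array([398.73245245, 159.79089838,  21.01368386]), [3.0, 3.0])
[558.83183654 342.84539971  37.        ]
[561.7346829  344.41563036  37.        ]
rim [611.82483784 340.89089561  16.        ] small [464.7344169  375.22489181  20.        ]
```

>>> {"op": "step_arm", "data": {
  "commands": "0.9 1.5 0.3 2.5 0 0 0;0.8 3.5 0.6 5 0 0 0;0.75 5.5 1 8 0 0 0;0.75 7.2 1.3 11 0 0 0;0.75 8.4 1.5 12.8 0 0 0;0.75 8.4 1.5 12.8 0 0 0;0.75 8.4 1.5 12.8 0 0 0"
}}

```text
time_s: 4.0
eef_pos: [559.9, 343.7, 150.1]
ee_rot: [-0.0, 0.707, 0.707, -0.001]
force: [0.1, -0.8, 1.0]
grip_width: 0.751
grip_force: 0.0
```

```bash
python3 - <<'E'
from h import *
m=camera_model("wrist");im=capture("wrist");cv2.imwrite("pics/wrist2.png",im[:,:,::-1])
s=sense();print(s["time_s"],s["eef_pos"],s["grip_width"])
for d in spot_point("wrist","big_weight_centre")[:4]: print(np.round(d["xy"],1),round(d["score"],2),np.round(atz("wrist",d["xy"],37,m),1))
for t in trace("wrist","big_weight_centre")[:4]: print(t["rect"],round(t["score"],2),im[t["mask"]].mean(0).round())
E
```

```text
4.05 [560.50100117 343.4682853  151.61292211] 0.7458361710194318
[323.6  16.4] 0.96 [560.8 486.7  37. ]
[499.6 119.7] 0.93 [710.6 412.6  37. ]
[321.3 196.2] 0.88 [559.2 344.3  37. ]
[321.9 317.1] 0.63 [559.5 222.1  37. ]
[499.1, 123.3, 67.5, 48.0] 0.9 [171. 103. 124.]
[322.5, 194.4, 49.3, 59.7] 0.79 [121. 114. 107.]
[322.6, 23.8, 50.5, 47.5] 0.76 [107.  57. 134.]
[451.2, 179.1, 65.1, 55.1] 0.71 [ 33.  76. 149.]
```

View pics/wrist2.png

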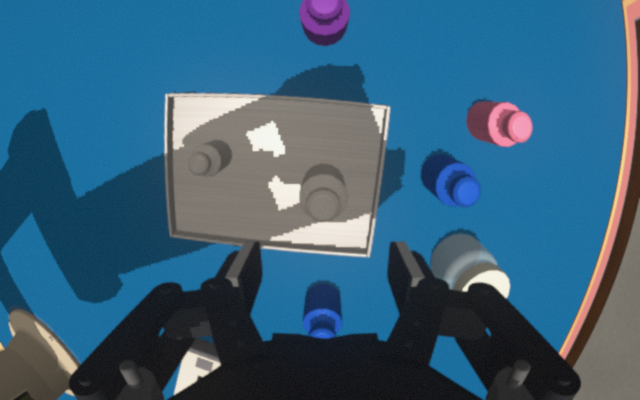

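Wrist view 2: the big steel weight is centred between the fingers at (323,195), which gives (559.5, 344). I'll descend and grip.

>>> {"op": "step_arm", "data": {
  "commands": "0.75 0 0 2.5 0 0 0;0.75 0 0 5.5 0 0 0;0.75 0 0 8 0 0 0;0.75 0.05 0 10 0 0 0;0.75 0.05 0 11.2 0 0 0;0.75 0.05 0 11.5 0 0 0;0.75 0.05 0 11.5 0 0 0;0.4 0.05 0 11.5 0 0 0;0.2 0.05 0 11.5 0 0 0;0.2 0.05 0 11.5 0 0 0;0.2 0.05 0 11.5 0 0 0;0.2 0.05 0 11.5 0 0 0;0.2 0.05 0 11.5 0 0 0",
  "newtons": 50
}}

```text
time_s: 5.23
eef_pos: [560.3, 344.8, 37.4]
ee_rot: [0.0, 0.707, 0.707, 0.001]
force: [-4.2, -0.3, 6.8]
grip_width: 0.426
grip_force: 49.9
```

>>> {"op": "step_arm", "data": {
  "commands": "0.2 0 0 -1 0 0 0;0.2 0 0 -3 0 0 0;0.2 0 0 -6 0 0 0;0.2 0 0 -9 0 0 0;0.2 0 0 -12 0 0 0;0.2 -1.5 -0.5 -14 0 0 0;0.2 -4 -1.2 -15 0 0 0;0.2 -7 -2.2 -15 0 0 0;0.2 -10 -3.1 -15 0 0 0;0.2 -13.5 -4.1 -15 0 0 0;0.2 -17 -5.2 -15 0 0 0;0.2 -20.5 -6.3 -15 0 0 0;0.2 -24 -7.4 -15 0 0 0;0.2 -27.5 -8.5 -15 0 0 0;0.2 -31 -9.5 -15 0 0 0;0.2 -34 -10.4 -14 0 0 0;0.2 -36 -11.1 -13 0 0 0;0.2 -37.1 -11.4 -12 0 0 0;0.2 -37.1 -11.4 -12 0 0 0;0.2 -37.1 -11.4 -12 0 0 0"
}}

```text
time_s: 6.9
eef_pos: [445.9, -26.7, 155.8]
ee_rot: [-0.0, 0.708, 0.707, 0.0]
force: [0.0, -0.1, -4.6]
grip_width: 0.424
grip_force: 51.2
```

```bash
python3 - <<'E'
from h import *
m=camera_model("wrist");im=capture("wrist");cv2.imwrite("pics/wrist3.png",im[:,:,::-1])
s=sense();print(s["time_s"],s["eef_pos"],s["grip_width"],s["force"])
for l in ["pan_centre","cal_button_face"]:
  for d in spot_point("wrist",l)[:2]: print(l,np.round(d["xy"],1),round(d["score"],2),np.round(atz("wrist",d["xy"],88 if l[0]=='p' else 45,m),1))
capture("scene")
for d in spot_point("scene","pan_centre")[:2]: print(np.round(d["xy"],1),np.round(atz("scene",d["xy"],88),1))
capture("side")
for d in spot_point("side","pan_centre")[:2]: print(np.round(d["xy"],1),np.round(atz("side",d["xy"],88),1))
E
```

```text
6.95 [446.29399995 -26.24768025 156.1011806 ] 0.4329034564872107 [ 0.71667244 -0.52484943 -4.68845936]
[263.3 188.4] [444.9 -34.9  88. ]
[288.5 229. ] [445.2  -1.5  88. ]
```

View pics/wrist3.png

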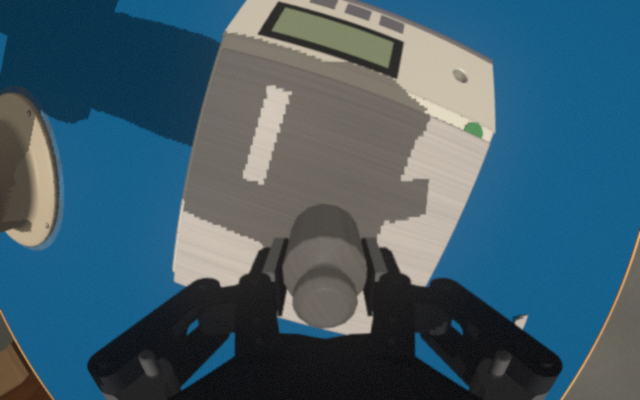

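```bash
python3 - <<'E'
from h import *
P=[atz("wrist",xy,88)[:2] for xy in [(221,42),(488,139),(175,278)]]
print(np.round(P,1),np.linalg.norm(P[1]-P[0]))
e=(P[1]-P[0])/np.linalg.norm(P[1]-P[0]);f=np.array([-e[1],e[0]])
print(e,f,"centre",(P[0]+P[1])/2-90*f, "button",[atz("wrist",(460,75),z).round(1) for z in (50,60)])
print(proj("wrist",(446-90*f[0]-95*e[0],-27-90*f[1]-95*e[1],88)))
E
```

```text
[[382.4  90.2]
 [560.2  29.5]
 [329.4 -79.9]] 187.83163543461006
[ 0.94642926 -0.32291121] [0.32291121 0.94642926] centre [442.25997714 -25.32996324] button [array([553.5,  75.7,  50. ]), array([549. ,  74.4,  60. ])]
[172.88103208 279.45971267]
```

>>> {"op": "step_arm", "data": {
  "commands": "0.2 0.1 -0.2 0.6 0 0 0;0.2 0.1 -0.2 1.4 0 0 0;0.2 0.1 -0.2 2.1 0 0 0;0.2 0.1 -0.2 2.6 0 0 0;0.2 0.1 -0.2 2.9 0 0 0;0.2 0.1 -0.2 3 0 0 0;0.2 0.1 -0.2 3.05 0 0 0;0.2 0.1 -0.2 3.1 0 0 0;0.2 0.1 -0.2 3.15 0 0 0;0.2 0.1 -0.2 3.2 0 0 0;0.2 0.1 -0.2 3.2 0 0 0"
}}

```text
time_s: 8.17
eef_pos: [444.0, -25.5, 123.4]
ee_rot: [0.0, 0.707, 0.707, 0.0]
force: [0.1, 0.1, -4.1]
grip_width: 0.423
grip_force: 51.3
```

>>> {"op": "step_arm", "data": {
  "commands": "0.2 0 0 0.05 0 0 0;0.2 0 0 0.1 0 0 0;0.2 0 0 0.12 0 0 0;0.2 0 0 0.12 0 0 0"
}}

```text
time_s: 8.5
eef_pos: [444.1, -25.5, 122.4]
ee_rot: [0.0, 0.707, 0.707, 0.0]
force: [-2.9, 0.5, 1.6]
grip_width: 0.429
grip_force: 51.9
```

>>> {"op": "step_arm", "data": {
  "commands": "0.45 0 0 0.12 0 0 0;0.5 0 0 0.12 0 0 0;0.55 0 0 0.12 0 0 0;0.65 0 0 0.12 0 0 0;0.75 0 0 0.12 0 0 0;0.75 0 0 0.12 0 0 0;0.75 0 0 0.12 0 0 0;0.75 0 0 -1 0 0 0;0.75 0 0 -3 0 0 0;0.75 0 0 -6 0 0 0;0.75 0 0 -9 0 0 0;0.75 0 0 -11 0 0 0;0.75 0 0 -11 0 0 0"
}}

```text
time_s: 9.58
eef_pos: [445.4, -25.9, 236.0]
ee_rot: [0.003, 0.707, 0.707, 0.002]
force: [0.3, -0.2, 0.2]
grip_width: 0.754
grip_force: 0.0
```

```bash
python3 - <<'E'
from h import *
m=camera_model("wrist");im=capture("wrist");cv2.imwrite("pics/wrist4.png",im[:,:,::-1])
s=sense();print(s["time_s"],s["eef_pos"],s["grip_width"],s["force"])
for d in spot_point("wrist","big_weight_centre")[:2]: print(np.round(d["xy"],1),round(d["score"],2),np.round(atz("wrist",d["xy"],122,m),1))
for d in spot_point("wrist","cal_button_face")[:2]: print(np.round(d["xy"],1),round(d["score"],2),np.round(atz("wrist",d["xy"],45,m),1))
E
```

```text
9.6333 [444.64881479 -25.69966937 233.66914003] 0.751319046220535 [ 0.11357001 -0.03214544 -0.35923311]
[322.4 197.3] 0.96 [446.5 -26.7 122. ]
```

View pics/wrist4.png

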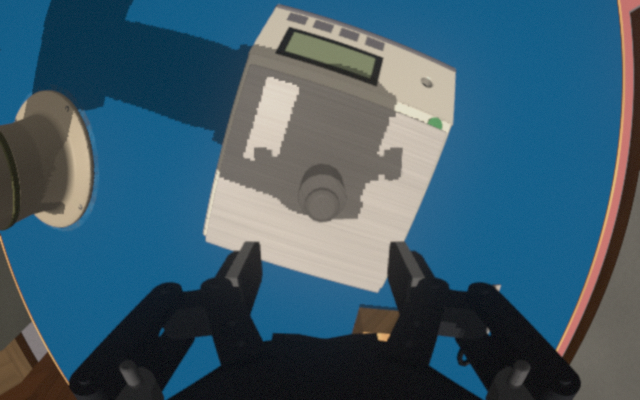

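Wrist view 4: the weight stands upright mid-pan at (322,195). The hole is at (427,82).

>>> {"op": "step_arm", "data": {
  "commands": "0.75 -2 0.6 -0.3 0 0 0;0.75 -5 1.5 -0.6 0 0 0;0.75 -8.5 2.5 -1 0 0 0;0.75 -12 3.5 -1.4 0 0 0;0.75 -15.5 4.6 -1.5 0 0 0;0.75 -19 5.6 -1.5 0 0 0;0.75 -22 6.5 -1.5 0 0 0;0.75 -24 7.1 -1.5 0 0 0;0.75 -24.8 7.3 -1.5 0 0 0;0.75 -24.8 7.3 -1.5 0 0 0;0.75 -24.8 7.3 -1.5 0 0 0"
}}

```text
time_s: 10.65
eef_pos: [516.7, -272.7, 246.1]
ee_rot: [-0.001, 0.707, 0.707, 0.0]
force: [0.3, 0.6, 0.6]
grip_width: 0.75
grip_force: 0.0
```

```bash
python3 - <<'E'
from h import *
m=camera_model("wrist");im=capture("wrist");cv2.imwrite("pics/wrist5.png",im[:,:,::-1])
s=sense();print(s["time_s"],s["eef_pos"],s["ee_rot"],m["eye"])
for l,z in [("stylus_grip",97.5),("stand_hole0",55),("spatula",7),("stylus_tip",15)]:
  for d in spot_point("wrist",l)[:3]: print(l,np.round(d["xy"],1),round(d["score"],2),np.round(atz("wrist",d["xy"],z,m),1))
for t in trace("wrist","stylus_grip")[:2]:
    ys,xs=np.where(t["mask"]);i=ys.argmax();j=ys.argmin()
    print(t["rect"],t["score"],xs[ys>ys.max()-5].mean(),ys.max(),xs[ys<ys.min()+5].mean(),ys.min())
print([proj("wrist",(519,-275,z),m).round() for z in (55,97,140)])
obs=[]
for c,xy in [((525,0,248.3),(349,104)),((545,260,278),(328,301.5)),((446.1,-26.5,156),(460,75)),((445,-25.8,235),(427,82))]:
    k=dict(m);k["eye"]=np.array(c)+[1.7,72.8,125.3];k["rotation"]=np.array([1.4584e-01, 9.8931e-01,0,0]);obs.append(("wrist",xy,k))
print("button",tri(*obs))
E
```

```text
10.7 [ 516.81408165 -272.24632313  246.61666635] [-6.66992009e-04  7.06822758e-01  7.07390374e-01  5.72641906e-05] [ 518.76035367 -200.34009292  371.5726159 ]
stylus_grip [328.7 186.4] 0.96 [ 522.3 -273.1   97.5]
stand_hole0 [328.7 178.5] 0.93 [ 522.9 -275.8   55. ]
stand_hole0 [317.2 246.6] 0.81 [ 510.3 -354.8   55. ]
spatula [315.9 230.1] 0.58 [ 507.5 -354.8    7. ]
[327.0, 190.1, 18.3, 39.9] 0.76 328.78 208 327.64444444444445 171
[array([325., 178.]), array([325., 188.]), array([325., 203.])]
button (array([551.67963148,  74.84075654,  51.74559435]), [0.3, 0.1, 1.0, 1.1])
```

>>> {"op": "step_arm", "data": {
  "commands": "0.6 -0.1 0.3 2.5 0 0 0;0.5 -0.2 0.5 5.5 0 0 0;0.5 -0.2 0.5 8.5 0 0 0;0.5 -0.2 0.5 11.5 0 0 0;0.5 -0.2 0.5 13.8 0 0 0;0.5 -0.2 0.5 15 0 0 0;0.5 -0.2 0.5 15.1 0 0 0;0.5 -0.2 0.5 15.1 0 0 0;0.3 -0.2 0.5 15.1 0 0 0;0.1 -0.2 0.5 15.1 0 0 0;0 -0.2 0.5 15.1 0 0 0;0 -0.2 0.5 15.1 0 0 0;0 -0.2 0.5 15.1 0 0 0;0 -0.2 0.5 15.1 0 0 0",
  "newtons": 60
}}

```text
time_s: 12.12
eef_pos: [522.4, -275.9, 97.5]
ee_rot: [0.001, 0.707, 0.707, -0.0]
force: [-2.2, -0.1, 6.9]
grip_width: 0.163
grip_force: 58.3
```

>>> {"op": "step_arm", "data": {
  "commands": "0 0 0 -1 0 0 0;0 0 0 -3 0 0 0;0 0 0 -6 0 0 0;0 0 0 -9.5 0 0 0;0 1.5 0.2 -12.5 0 0 0;0 4 0.5 -14 0 0 0;0 7 0.9 -15 0 0 0;0 10.5 1.3 -15 0 0 0;0 14 1.7 -15 0 0 0;0 17.5 2.1 -15 0 0 0;0 21 2.6 -15 0 0 0;0 24.5 3 -15 0 0 0;0 28 3.4 -15 0 0 0;0 31.5 3.8 -15 0 0 0;0 35 4.3 -15 0 0 0;0 38 4.6 -15 0 0 0;0 40 4.9 -15 0 0 0;0 41 5 -15 0 0 0;0 41 5 -15 0 0 0;0 41 5 -15 0 0 0"
}}

```text
time_s: 13.78
eef_pos: [572.0, 133.9, 246.4]
ee_rot: [0.0, 0.707, 0.707, -0.0]
force: [0.4, 0.2, 0.0]
grip_width: 0.159
grip_force: 58.4
```

```bash
cat > go.py <<'E'
from h import *
e=np.array([.9464,-.3229,0]);f=np.array([.3229,.9464,0]);t=np.radians(34)
n=np.cos(t)*np.array([0,0,1])+np.sin(t)*f
Rt=np.column_stack([np.cross(e,-n),e,-n])
L=82.5
def delta(rim,h,Rg=Rt,L=L):
    s=sense();R0=rot(s["ee_rot"]);p=np.array(s["eef_pos"]);T=np.array(rim)+(h+L)*n
    print("t",s["time_s"],"pos",p.round(1),"target",T.round(1),"shift cm",(R0.T@(T-p)/10).round(2),"rotvec",R.from_matrix(R0.T@Rg).as_rotvec().round(3),"F",s["force"].round(1),"w",round(s["grip_width"],3))
E
python3 - <<'E'
from go import *
delta((552,74.6,51.5),25)
m=camera_model("wrist");im=capture("wrist");cv2.imwrite("pics/wrist6.png",im[:,:,::-1])
p,Rr=fk_tool();print("tip pred",proj("wrist",p+82.5*Rr[:,2],m))
for l in ["stylus_tip","cal_button_face","stylus_grip"]:
  for d in spot_point("wrist",l)[:2]: print(l,np.round(d["xy"],1),round(d["score"],2))
print("rim pred",proj("wrist",(552,74.6,51.5),m))
E
```

```text
t 13.7833 pos [572.  133.9 246.4] target [571.4 131.5 140.6] shift cm [-0.24 -0.06 10.57] rotvec [ 0.098 -0.588  0.319] F [0.4 0.2 0. ] w 0.159
tip pred [321.7715031  210.23125933]
stylus_tip [322.1 208.1] 0.57
cal_button_face [306.1 226.3] 0.58
stylus_grip [321.  265.7] 0.74
stylus_grip [319.7 207.3] 0.35
rim pred [304.72128461 226.39784723]
```

>>> {"op": "step_arm", "data": {
  "commands": "0 0 0 0.3 0.008 -0.05 0.027;0 0 0 1 0.02 -0.12 0.065;0 0 0 2 0.033 -0.2 0.108;0 -0.1 0 3 0.047 -0.28 0.152;0 -0.1 0 4 0.06 -0.36 0.195;0 -0.1 0 5 0.073 -0.44 0.239;0 -0.2 0 6 0.087 -0.52 0.282;0 -0.2 0 6.8 0.094 -0.565 0.306;0 -0.2 -0.1 7.4 0.098 -0.588 0.319;0 -0.2 -0.1 7.6 0.098 -0.588 0.319;0 -0.2 -0.1 7.6 0.098 -0.588 0.319;0 -0.2 -0.1 7.6 0.098 -0.588 0.319"
}}

```text
time_s: 14.98
eef_pos: [571.3, 132.0, 171.0]
ee_rot: [0.17, 0.778, 0.556, -0.237]
force: [-0.1, 0.3, 0.5]
grip_width: 0.158
grip_force: 58.4
```

```bash
python3 - <<'E'
from go import *
delta((552,74.6,51.5),25)
m=camera_model("wrist");im=capture("wrist");cv2.imwrite("pics/wrist7.png",im[:,:,::-1])
p,Rr=fk_tool();tip=p+82.5*Rr[:,2];print(sense()["joints"].round(2),"tip",tip,proj("wrist",tip,m))
for l in ["stylus_tip","cal_button_face","stylus_grip"]:
  for d in spot_point("wrist",l)[:2]: print(l,np.round(d["xy"],1),round(d["score"],2))
print("rim pred",proj("wrist",(552,74.6,51.5),m),"face",proj("wrist",np.array((552,74.6,51.5))-10*n,m))
x,y=map(int,proj("wrist",(552,74.6,51.5),m));c=im[max(0,y-90):y+60,x-100:x+100]
cv2.imwrite("pics/c7.png",cv2.resize(c[:,:,::-1],None,fx=4,fy=4,interpolation=cv2.INTER_CUBIC));print(x-100,max(0,y-90))
g=cv2.cvtColor(im,cv2.COLOR_RGB2GRAY);w=g[y-14:y+15,x-14:x+15];print(x-14,y-14);print("\n".join(" ".join(f"{v:3d}" for v in r[::2]) for r in w[::2]))
E
```

```text
t 14.9833 pos [571.3 132.  171. ] target [571.4 131.5 140.6] shift cm [1.66 0.03 2.54] rotvec [ 0.    -0.002 -0.001] F [-0.1  0.3  0.5] w 0.158
[ 0.22  0.72  1.17 -0.5   1.59  0.63] tip [556.45664213  88.43608478 102.72043441] [321.30210414 210.8710358 ]
stylus_tip [322.7 205.7] 0.82
cal_button_face [325.4 167.6] 0.52
stylus_grip [321.6 263.2] 0.83
stylus_grip [322.2 207.8] 0.42
rim pred [322.07031537 172.76019456] face [322.14369522 170.34456848]
222 82
308 158
223 225 224 224 224 224 223 224 224 224 224 224 224 225 224
223 223 223 224 224 224 224 224 223 224 223 225 224 224 224
225 224 224 223 225 225 223 225 224 223 224 224 224 225 224
224 225 224 224 224 225 222 221 220 222 224 225 225 224 224
225 225 224 225 225 217 167 133 132 169 212 224 225 224 224
225 226 225 224 212 146  78  65  65  76 129 208 224 226 225
226 226 226 223 166  75  57  62  61  57  68 152 220 226 225
225 226 226 218 133  61  57  57  57  58  59 117 211 227 225
226 226 226 215 134  71  57  57  57  60  70 118 209 227 225
227 226 226 222 164 101  76  65  62  70  90 137 215 226 226
226 227 227 226 199 132 106  99  97 104 126 186 224 226 227
227 227 226 226 224 194 152 128 130 146 189 223 227 227 227
227 227 227 228 226 225 219 207 208 220 224 227 227 227 227
226 226 225 225 226 225 226 225 225 226 227 226 226 225 225
225 225 225 225 226 226 225 225 226 226 226 226 227 227 227
```

>>> {"op": "step_arm", "data": {
  "commands": "0 0.4 0 1 0 0 0;0 1 0.05 2.3 0 0 0;0 1.4 0.1 3.5 0 0 0;0 1.55 0.1 4.1 0 0 0;0 1.6 0.1 4.3 0 0 0;0 1.6 0.1 4.3 0 0 0;0 1.6 0.1 4.3 0 0 0;0 1.6 0.1 4.3 0 0 0"
}}

```text
time_s: 15.85
eef_pos: [568.8, 122.1, 126.2]
ee_rot: [0.17, 0.778, 0.556, -0.237]
force: [-0.8, -0.1, -0.4]
grip_width: 0.156
grip_force: 58.4
```

```bash
python3 - <<'E'
from go import *
delta((552,74.6,51.5),7)
m=camera_model("wrist");im=capture("wrist")
p,Rr=fk_tool();tip=p+82.5*Rr[:,2];print("tip",tip,proj("wrist",tip,m))
for l in ["stylus_tip","cal_button_face"]:
  for d in spot_point("wrist",l)[:2]: print(l,np.round(d["xy"],1),round(d["score"],2))
print("rim pred",proj("wrist",(552,74.6,51.5),m))
x,y=map(int,proj("wrist",(552,74.6,51.5),m));c=im[y-45:y+65,x-70:x+70];print(x-70,y-45)
cv2.imwrite("pics/c8.png",cv2.resize(c[:,:,::-1],None,fx=5,fy=5,interpolation=cv2.INTER_CUBIC))
E
```

```text
t 15.85 pos [568.8 122.1 126.2] target [568.2 122.  125.7] shift cm [-0.   -0.05  0.06] rotvec [ 0.001 -0.001 -0.   ] F [-0.8 -0.1 -0.4] w 0.156
tip [553.87897706  78.47854377  57.71770458] [321.18939191 210.60670265]
stylus_tip [322.3 206.7] 0.77
cal_button_face [325.6 205.3] 0.66
rim pred [320.5612775  207.28344668]
250 162
```

View pics/c8.png

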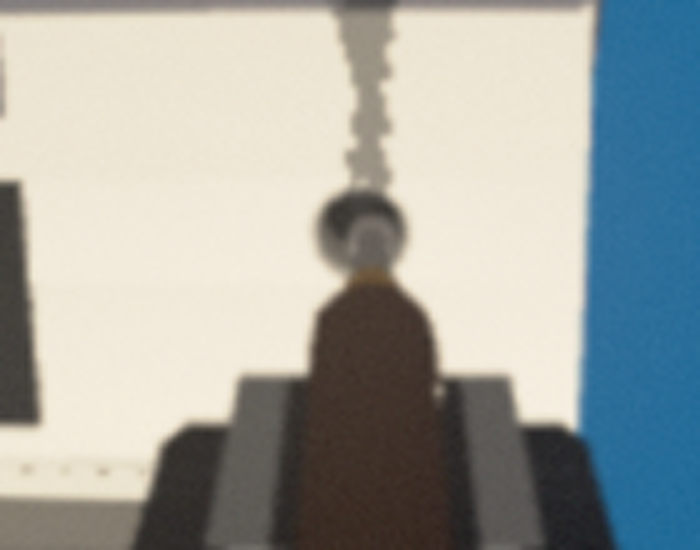

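Close view: the ball is at crop (371,236) and the hole centre at about (361,230), so the tip is slightly right of the hole. I'll compare that with the geometry.

```bash
python3 - <<'E'
from go import *
m=camera_model("wrist");p,Rr=fk_tool();x,y,z=Rr.T
for nme,q in [("ball",p+79*z),("ballR",p+79*z+3.5*y),("hend+x",p+42.5*z+7.5*x),("hend ctr",p+42.5*z),("pad end",p+17*z),("rim",np.array((552,74.6,51.5)))]:
    print(nme,((proj("wrist",q,m)-[250,162])*5).round(1))
# px per mm about the tip
b=p+79*z
print("per mm x,y,z crop px",[(5*(proj("wrist",b+v,m)-proj("wrist",b,m))).round(2) for v in (x,y,z)])
im=capture("wrist");np.save("im8.npy",im);g=im[205:235,300:350]
print("\n".join(f"{205+i} "+" ".join(f"{int(v[0])-int(v[2]):3d}" for v in r[10:42]) for i,r in enumerate(g)))
E
```

```text
ball [355.9 251.3]
ballR [380.9 251.4]
hend+x [352.9 296.6]
hend ctr [353.1 355.7]
pad end [350.5 454.5]
rim [353.9 227.4]
per mm x,y,z crop px [array([-0.02, -6.72]), array([7.14, 0.01]), array([ 0.06, -2.4 ])]
205  23  22  27  29  22  16   8   9   7   9  10  12  14  12  11  12  10  10  11  12  21  31  27  22  21  21  21  22  22  22  22  23
206  22  23  30  31  21  14  10   7   7   8  12  12  15  13  14  14  14  12  11  10  20  29  29  23  22  22  23  23  22  21  22  22
207  21  24  30  29  20  15   9   9   9   9  11  14  13  15  14  15  14  13  13  12  18  27  30  24  23  22  22  22  21  23  22  22
208  23  23  33  29  21  17  13  10  11  10  14  15  13  13  12  12  14  15  14  15  19  26  32  24  22  22  21  22  22  22  21  22
209  22  24  30  29  22  16  13  12  12  13  13  14  13  12  13  13  12  14  14  16  20  26  31  24  23  22  22  22  22  23  21  22
210  23  24  30  29  22  17  17  15  14  14  16  14  13  13  13  13  12  13  14  17  20  27  32  23  22  21  22  23  22  23  21  23
211  21  23  30  31  24  19  16  17  17  16  17  14  13  12  13  12  14  16  15  18  23  30  29 
[... 2371 characters left out ...]
  20  20  19  21  24  35  26  22  21  22
230  25  37  28  23  22  22  23  21  22  24  22  21  22  21  23  23  23  22  22  21  20  21  20  19  21  21  22  33  30  22  22  21
231  26  33  27  23  21  21  23  22  21  21  22  23  20  19  20  22  21  22  22  21  24  22  21  20  20  20  24  30  31  22  21  21
232  27  34  26  23  21  21  23  23  24  21  21  22  22  22  21  23  24  21  22  21  21  21  21  19  20  20  22  30  34  23  22  22
233  26  33  24  20  22  24  22  22  21  22  24  22  23  23  21  21  22  21  20  22  20  22  21  20  20  19  22  29  35  24  23  22
234  27  32  25  23  21  24  23  23  22  22  20  21  23  21  21  20  23  21  21  22  21  22  21  21  21  22  21  29  36  23  22  21
```

>>> {"op": "step_arm", "data": {
  "commands": "0 -0.1 -0.1 0.1 0 0 0;0 -0.2 -0.14 0.2 0 0 0;0 -0.2 -0.14 0.4 0 0 0;0 -0.2 -0.14 0.55 0 0 0;0 -0.2 -0.14 0.7 0 0 0;0 -0.2 -0.14 0.8 0 0 0;0 -0.2 -0.14 0.9 0 0 0;0 -0.2 -0.14 1 0 0 0;0 -0.2 -0.14 1 0 0 0"
}}

```text
time_s: 16.8
eef_pos: [564.7, 115.5, 118.1]
ee_rot: [0.17, 0.778, 0.556, -0.238]
force: [-0.5, 0.4, -0.5]
grip_width: 0.158
grip_force: 58.4
```

```bash
python3 - <<'E'
from go import *
delta((552,74.6,51.5),-3)
s=sense();print("tool force",(rot(s["ee_rot"]).T@s["force"]).round(2),s["wrist_torque"].round(2))
im=capture("wrist");g=cv2.cvtColor(im,cv2.COLOR_RGB2GRAY)[186:222,306:342]
print("\n".join(f"{186+i} "+" ".join(f"{v:3d}" for v in r) for i,r in enumerate(g)))
E
```

```text
t 16.8 pos [564.7 115.5 118.1] target [566.4 116.7 117.4] shift cm [ 0.18  0.12 -0.03] rotvec [-0.001  0.     0.   ] F [-0.5  0.4 -0.5] w 0.158
tool force [ 0.48 -0.63  0.26] [ 0.33 -0.07 -0.  ]
186 232 231 230 229 230 231 231 232 230 233 231 228 209 168 148 150 149 147 147 147 148 152 166 187 203 223 231 231 232 231 230 230 230 230 230 231
187 232 231 231 231 232 232 230 232 232 231 232 228 212 168 149 148 149 148 147 148 148 159 189 217 225 229 231 231 230 231 231 232 230 231 230 231
188 232 231 231 232 231 231 233 232 232 231 232 229 214 176 154 149 147 147 148 148 147 158 197 225 230 232 231 231 231 232 231 231 230 231 232 231
189 231 232 231 232 231 230 231 231 231 231 231 229 223 202 165 150 147 147 147 148 149 158 196 225 230 231 231 233 231 232 230 232 231 230 231 231
190 232 232 231 232 231 231 231 232 230 231 232 232 228 216 173 150 147 147 147 147 155 164 199 226 230 231 232 232 231 232 231 232 232 231 232 232
191 231 231 232 231 232 232 232 232 231 231 231 232 230 219 177 152 149 149 148 156 177 194 212 228 232 232 231 232 232 232 231 232 232 232 232 232
192 232 230 231 2
[... 3722 characters left out ...]
 231 215 186 153 121  99  90  88  90  87  89  92  90  97 114 144 179 211 228 235 237 237 238 237 237 237 236
218 238 237 237 237 237 237 237 237 238 236 228 209 168 118  90  83  79  79  79  80  80  83  89 112 156 202 227 235 237 236 237 237 236 237 237 238
219 237 236 237 237 237 238 237 237 237 236 229 210 167 107  78  71  64  67  66  66  69  66  72  94 147 207 230 236 238 237 238 237 237 237 237 237
220 236 237 238 237 237 237 237 237 237 229 206 167 122  82  65  65  61  61  62  61  62  61  64  75 113 172 214 232 236 237 237 236 237 237 238 237
221 235 236 236 236 236 236 236 234 229 204 158 111  79  68  62  63  61  59  60  62  61  58  63  63  81 121 166 210 230 236 236 237 237 236 235 235
```

The ball is now centred in the hole (ball about (324,209), hole about (324,210)) with no contact force, so I'll press.

>>> {"op": "step_arm", "data": {
  "commands": "0 -0.05 0 0.15 0 0 0;0 -0.05 0 0.3 0 0 0;0 -0.05 0 0.45 0 0 0;0 -0.05 0 0.6 0 0 0;0 -0.05 0 0.7 0 0 0;0 -0.05 0 0.8 0 0 0;0 -0.05 0 0.9 0 0 0;0 -0.05 0 0.9 0 0 0"
}}

```text
time_s: 17.52
eef_pos: [563.0, 110.4, 111.2]
ee_rot: [0.17, 0.778, 0.556, -0.238]
force: [1.7, 1.5, 2.0]
grip_width: 0.16
grip_force: 58.4
```

```bash
cat > f.py <<'E'
from go import *
delta((552,74.6,51.5),-12)
s=sense();print("tool force",(rot(s["ee_rot"]).T@s["force"]).round(2),s["grip_force"])
E
python3 f.py
```

```text
t 17.5167 pos [563.  110.4 111.2] target [564.7 111.9 109.9] shift cm [ 0.23  0.11 -0.01] rotvec [-0. -0.  0.] F [1.7 1.5 2. ] w 0.16
tool force [ 0.51  1.15 -2.77] 58.421353697776794
```

>>> {"op": "step_arm", "data": {
  "commands": "0 0 -0.02 0.1 0 0 0;0 0 -0.02 0.2 0 0 0;0 0 -0.02 0.3 0 0 0;0 0 -0.02 0.4 0 0 0;0 0 -0.02 0.4 0 0 0"
}}

```text
time_s: 17.93
eef_pos: [562.5, 108.9, 108.9]
ee_rot: [0.17, 0.778, 0.556, -0.237]
force: [0.6, 6.0, 9.1]
grip_width: 0.158
grip_force: 59.8
```

```bash
python3 f.py
```

```text
t 17.9333 pos [562.5 108.9 108.9] target [564.7 111.9 109.9] shift cm [ 0.23  0.11 -0.29] rotvec [ 0.001 -0.001 -0.001] F [0.6 6.  9.1] w 0.158
tool force [ -0.21  -1.41 -10.87] 59.784491658210754
```

>>> {"op": "step_arm", "data": {
  "commands": "0 0 0 0.03 0 0 0;0 0 0 0.03 0 0 0;0 0 0 0.03 0 0 0;0 0 0 0.03 0 0 0;0 0 0 0.03 0 0 0;0 0 0 0.03 0 0 0;0 0 0 0.03 0 0 0;0 0 0 0.03 0 0 0;0 0 0 0.03 0 0 0;0 0 0 0.03 0 0 0;0 0 0 0.03 0 0 0;0 0 0 0.03 0 0 0;0 0 0 0.03 0 0 0"
}}

```text
time_s: 19.02
eef_pos: [562.6, 108.9, 108.9]
ee_rot: [0.17, 0.778, 0.556, -0.237]
force: [-0.1, 6.8, 10.8]
grip_width: 0.155
grip_force: 59.8
```

```bash
python3 f.py
```

```text
t 19.0167 pos [562.6 108.9 108.9] target [564.7 111.9 109.9] shift cm [ 0.24  0.11 -0.29] rotvec [ 0.002 -0.001 -0.001] F [-0.1  6.8 10.8] w 0.155
tool force [ -0.75  -2.28 -12.56] 59.83937859535217
```

>>> {"op": "step_arm", "data": {
  "commands": "0 0 0 -0.3 0 0 0;0 0 0 -1 0 0 0;0 0 0 -2 0 0 0;0 0 0 -3.5 0 0 0;0 0 0 -5.5 0 0 0;0 0 0 -8 0 0 0;0 0 0 -10.5 0 0 0;0 0 0 -12 0 0 0;0 0 0 -12 0 0 0;0 0 0 -12 0 0 0"
}}

```text
time_s: 19.85
eef_pos: [583.7, 171.9, 206.8]
ee_rot: [0.17, 0.778, 0.557, -0.238]
force: [0.7, 0.1, -0.4]
grip_width: 0.157
grip_force: 58.6
```

```bash
python3 - <<'E'
from go import *
Rg=np.array([[0,1,0],[1,0,0],[0,0,-1.]]).T
s=sense();R0=rot(s["ee_rot"]);p=s["eef_pos"]
print(p,s["time_s"],"rotvec",R.from_matrix(R0.T@Rg).as_rotvec().round(4))
for T in [(560,100,235),(540,-50,245),(522.4,-275.9,235)]: print(T,(R0.T@(np.array(T)-p)/10).round(2))
m=camera_model("wrist");capture("wrist")
q=p+82.5*R0[:,2];print("tip",q,proj("wrist",q,m),[np.round(d["xy"],1) for d in spot_point("wrist","stylus_tip")[:1]])
E
```

```text
[583.69901158 171.89813262 206.84522764] 19.85 rotvec [-0.0979  0.5879 -0.3186]
(560, 100, 235) [-7.85  0.07  1.9 ]
(540, -50, 245) [-20.72   3.02   9.37]
(522.4, -275.9, 235) [-38.36   8.64  22.47]
tip [568.78865208 128.2452524  138.4467099 ] [321.25604418 210.63492274] [array([324.1, 206. ])]
```

>>> {"op": "step_arm", "data": {
  "commands": "0 -0.3 0 0.1 -0.008 0.045 -0.025;0 -1 0 0.3 -0.02 0.12 -0.065;0 -2 0 0.5 -0.033 0.2 -0.108;0 -3.2 0 0.8 -0.047 0.28 -0.152;0 -4.5 0 1.1 -0.06 0.36 -0.195;0 -5.8 0 1.4 -0.073 0.44 -0.239;0 -7 0 1.7 -0.087 0.52 -0.282;0 -7.6 0.1 1.9 -0.094 0.565 -0.306;0 -7.8 0.1 1.9 -0.098 0.588 -0.319;0 -7.8 0.1 1.9 -0.098 0.588 -0.319;0 -7.8 0.1 1.9 -0.098 0.588 -0.319"
}}

```text
time_s: 20.87
eef_pos: [560.0, 99.5, 234.2]
ee_rot: [-0.0, 0.708, 0.706, -0.001]
force: [-0.6, 0.1, -0.6]
grip_width: 0.155
grip_force: 58.4
```

>>> {"op": "step_arm", "data": {
  "commands": "0 -1.5 -0.2 0 0 0 0;0 -4 -0.4 -0.5 0 0 0;0 -7 -0.7 -1 0 0 0;0 -10.5 -1.1 -1 0 0 0;0 -14 -1.4 -1 0 0 0;0 -17.5 -1.8 -1 0 0 0;0 -21 -2.1 -1 0 0 0;0 -24.5 -2.5 -0.5 0 0 0;0 -28 -2.8 0 0 0 0;0 -31.5 -3.2 1 0 0 0;0 -34.5 -3.5 2 0 0 0;0 -36.5 -3.7 3 0 0 0;0 -37.5 -3.8 3.5 0 0 0;0 -37.5 -3.8 3.5 0 0 0;0 -37.5 -3.8 3.5 0 0 0;0 -37.5 -3.8 3.5 0 0 0"
}}

```text
time_s: 22.2
eef_pos: [523.0, -273.5, 200.5]
ee_rot: [0.0, 0.707, 0.708, 0.0]
force: [0.6, -0.1, -0.1]
grip_width: 0.159
grip_force: 58.4
```

```bash
cat > v.py <<'E'
from h import *
s=sense();p=s["eef_pos"];R0=rot(s["ee_rot"]);print(s["time_s"],p.round(1),s["ee_rot"].round(4),s["force"].round(1))
m=camera_model("wrist");im=capture("wrist");np.save("imv.npy",im)
q=p+82.5*R0[:,2];print("tip pred",proj("wrist",q,m),"hole pred",proj("wrist",(522.6,-275.8,55),m))
for l in ["stylus_tip","stand_hole0"]:
  for d in spot_point("wrist",l)[:3]: print(l,np.round(d["xy"],1),round(d["score"],2),atz("wrist",d["xy"],55 if 'h' in l else q[2],m).round(1))
for n in ["side","scene"]:
  capture(n)
  for l in ["stylus_tip","stand_hole0"]:
    for d in spot_point(n,l)[:2]: print(n,l,np.round(d["xy"],1),round(d["score"],2))
  print(n,"pred tip",proj(n,q).round(1),"hole",proj(n,(522.6,-275.8,55)).round(1))
E
python3 v.py
```

```text
22.2 [ 523.  -273.5  200.5] [2.000e-04 7.066e-01 7.076e-01 1.000e-04] [ 0.6 -0.1 -0.1]
tip pred [321.72610839 209.51001755] hole pred [321.82350069 188.98987038]
stylus_tip [322.7 208.6] 0.85 [ 523.7 -272.8  118. ]
stylus_tip [319.2 187.7] 0.38 [ 521.3 -257.5  118. ]
stand_hole0 [318.9 190.1] 0.56 [ 519.9 -276.9   55. ]
side stylus_tip [384.1 291.5] 0.49
side stylus_tip [367.7 256.1] 0.47
side stand_hole0 [381.9 290.8] 0.57
side pred tip [368.5 254.3] hole [368.  272.5]
scene stylus_tip [185.1 224.9] 0.66
scene stand_hole0 [190.  248.6] 0.85
scene stand_hole0 [157.1 260.8] 0.7
scene pred tip [186.7 229.2] hole [190.8 249.9]
```

```bash
python3 - <<'E'
from h import *
im=np.load("imv.npy");g=cv2.cvtColor(im,cv2.COLOR_RGB2GRAY)[176:222,304:340]
print("\n".join(f"{176+i} "+" ".join(f"{v:3d}" for v in r) for i,r in enumerate(g)))
E
```

```text
176 143 146 148 145 142 140 140 140 141 145 144 143 141 138 138 134 136 134 132 130 130 127 128 129 127 128 129 127 124 125 122 122 122 126 128 129
177 143 147 147 147 141 139 138 140 141 140 142 142 141 140 137 134 134 134 134 129 129 127 128 126 128 128 128 129 126 126 124 121 124 126 130 130
178 147 147 146 145 141 138 138 140 142 144 142 143 141 139 135 136 133 129 130 129 128 128 127 131 128 128 128 128 126 124 121 121 126 127 129 131
179 144 147 148 144 139 139 138 140 143 143 146 141 141 135 132 128 125 124 122 124 125 127 126 129 127 127 128 125 124 123 123 122 126 129 129 130
180 145 147 147 144 139 139 138 140 143 141 144 140 139 131 122 119 117 116 116 117 118 121 121 129 127 128 128 126 125 125 124 121 125 128 128 129
181 145 147 146 142 139 139 138 139 141 143 140 139 131 120 112 109 107 110 109 109 108 111 116 122 125 128 129 126 125 124 122 123 126 128 129 131
182 145 147 146 144 137 139 138 142 141 141 136 129 119 112 105 103 105 106 105 105 105 104 109 111 124 127 126 125 125 124 123 123 128 129 130 132
183 146 147 144 143 138 138 139 141 141 138 130 121 114 106 102 
[... 5007 characters left out ...]
 144 144 144 142 139 131 118 100  91  85  83  86  89  91  90  98 112 128 133 132 133 135 141 154 179 198 217
218 223 224 225 225 218 199 186 183 183 179 180 180 176 164 139 108  88  81  74  74  71  75  77  82  84  99 119 128 130 135 138 152 182 212 224 228
219 227 229 230 232 230 227 224 223 221 220 220 218 209 188 152  99  69  61  61  57  56  58  61  64  66  78 101 120 128 136 140 167 210 226 231 231
220 228 230 229 232 232 232 231 228 228 227 227 220 195 155 113  72  56  54  52  51  53  52  49  55  53  60  75  97 116 129 141 174 216 229 231 232
221 228 229 230 231 232 232 231 229 228 227 220 197 151 102  71  54  51  51  50  51  49  50  49  48  50  49  57  75  95 117 135 170 218 228 231 230
```

The hole is at (321.5,187) and the ball at (324.5,209). Relative to each other, the tip needs about -2.2 mm in x and -1.8 mm in y before going down.

>>> {"op": "step_arm", "data": {
  "commands": "0 -0.1 -0.1 1 0 0 0;0 -0.18 -0.22 2.5 0 0 0;0 -0.18 -0.22 4 0 0 0;0 -0.18 -0.22 5 0 0 0;0 -0.18 -0.22 5.6 0 0 0;0 -0.18 -0.22 5.8 0 0 0;0 -0.18 -0.22 6 0 0 0;0 -0.18 -0.22 6.2 0 0 0;0 -0.18 -0.22 6.4 0 0 0;0 -0.18 -0.22 6.6 0 0 0;0 -0.18 -0.22 6.8 0 0 0;0 -0.18 -0.22 7 0 0 0;0 -0.18 -0.22 7 0 0 0"
}}

```text
time_s: 23.73
eef_pos: [520.1, -276.6, 129.5]
ee_rot: [-0.0, 0.707, 0.707, -0.0]
force: [0.3, 0.8, -0.1]
grip_width: 0.163
grip_force: 58.4
```

```bash
python3 - <<'E'
from h import *
s=sense();print(s["time_s"],s["eef_pos"].round(1),s["force"].round(1),s["wrist_torque"].round(2))
im=capture("wrist");g=cv2.cvtColor(im,cv2.COLOR_RGB2GRAY)[196:224,304:342]
print("\n".join(f"{196+i} "+" ".join(f"{v:3d}" for v in r) for i,r in enumerate(g)))
E
```

```text
23.7333 [ 520.1 -276.6  129.5] [ 0.3  0.8 -0.1] [ 0.06  0.   -0.01]
196 152 151 151 146 143 142 140 144 146 147 147 149 147 146 146 145 139 140 138 138 137 137 137 136 133 134 132 131 131 133 132 132 132 133 131 130 129 129
197 154 154 148 146 143 143 144 143 147 148 146 148 149 147 144 144 143 141 139 137 138 137 138 135 133 132 133 134 132 133 132 133 132 132 131 130 130 129
198 153 152 147 145 142 143 141 143 147 149 147 147 148 147 145 144 141 138 137 137 136 136 137 134 134 134 131 130 131 132 133 133 132 130 130 132 130 128
199 153 153 151 146 144 141 143 144 145 147 146 147 147 145 145 142 139 136 134 133 133 130 131 130 131 132 133 132 132 132 134 133 132 133 130 129 129 129
200 152 150 147 146 143 143 143 145 146 146 147 150 149 145 141 135 133 127 124 121 122 120 119 121 125 127 129 132 131 133 135 132 129 130 130 132 129 127
201 153 149 147 145 142 141 143 146 147 147 148 148 149 141 136 127 123 117 112 112 113 111 112 112 116 118 122 127 129 132 133 134 134 133 130 129 130 127
202 153 153 146 145 143 141 143 146 148 147 146 148 144 139 127 119 116 111 109 108 109 109 108 
[... 2635 characters left out ...]
  51  55  54  59  60  63  78  99 117 127 130 130 130 128 128 127 127 128 133
220 144 142 142 142 144 147 146 147 147 147 144 137 120  95  77  59  53  53  48  50  50  48  50  55  53  54  72  96 116 127 128 131 131 129 126 126 129 134
221 143 140 143 143 145 146 146 148 147 147 138 119  91  71  58  50  45  49  47  48  49  50  48  49  50  51  56  70  91 111 123 127 128 130 125 126 129 133
222 143 143 144 142 144 145 147 145 142 140 120  97  70  55  48  49  47  47  46  49  50  47  45  48  48  47  51  53  67  86 107 119 123 127 125 125 131 135
223 142 142 141 143 146 146 146 144 139 126  95  68  55  49  49  46  48  47  46  52  51  49  49  47  49  49  48  51  53  65  84 108 123 126 127 126 130 135
```

The ball is centred inside the hole and there is no force, so I'll continue down.

>>> {"op": "step_arm", "data": {
  "commands": "0 0 0 0.4 0 0 0;0 0 0 0.9 0 0 0;0 0 0 1.4 0 0 0;0 0 0 1.9 0 0 0;0 0 0 2.4 0 0 0;0 0 0 2.7 0 0 0;0 0 0 2.9 0 0 0;0 0 0 3 0 0 0;0 0 0 3.1 0 0 0;0 0 0 3.15 0 0 0;0 0 0 3.2 0 0 0;0 0 0 3.2 0 0 0"
}}

```text
time_s: 24.78
eef_pos: [520.2, -276.7, 98.0]
ee_rot: [0.0, 0.707, 0.707, 0.0]
force: [1.0, 0.4, -0.3]
grip_width: 0.157
grip_force: 58.4
```

>>> {"op": "step_arm", "data": {
  "commands": "0 0 0 0.05 0 0 0;0 0 0 0.1 0 0 0;0 0 0 0.15 0 0 0;0 0 0 0.15 0 0 0"
}}

```text
time_s: 25.12
eef_pos: [520.4, -276.8, 97.5]
ee_rot: [0.0, 0.707, 0.707, -0.0]
force: [-2.6, 1.6, 7.7]
grip_width: 0.16
grip_force: 59.4
```

Seated, at the same height as when I grasped it and with 7.7 N. I'll release and retreat.

>>> {"op": "step_arm", "data": {
  "commands": "0.18 0 0 0 0 0 0;0.22 0 0 0 0 0 0;0.28 0 0 0 0 0 0;0.4 0 0 0 0 0 0;0.5 0 0 0 0 0 0;0.5 0 0 0 0 0 0;0.5 0 0 0 0 0 0;0.5 0 0 -1 0 0 0;0.5 0 0 -3 0 0 0;0.5 0 0 -6 0 0 0;0.5 0 0 -9.5 0 0 0;0.5 0 0 -13 0 0 0;0.5 0 0 -15 0 0 0;0.5 0 0 -15 0 0 0;0.5 0 0 -15 0 0 0"
}}

```text
time_s: 26.37
eef_pos: [520.4, -276.8, 247.8]
ee_rot: [0.001, 0.707, 0.707, 0.0]
force: [-0.5, 0.1, 0.1]
grip_width: 0.499
grip_force: 0.0
```

```bash
python3 - <<'E'
from h import *
s=sense();print(s["time_s"],s["eef_pos"].round(1),s["force"].round(1))
capture("scene");capture("side");capture("wrist")
for l,p in [("stylus_grip",(520.5,-275.5,97.5)),("big_weight_centre",(445,-26,122)),("small_weight",(463,375,3))]:
  for n in ["scene","side","wrist"]:
    print(l,n,"pred",proj(n,p).round(),[(np.round(d["xy"]).tolist(),round(d["score"],2)) for d in spot_point(n,l)[:5]])
im=capture("wrist")
for t in trace("wrist","stylus_grip")[:1]: print(t["rect"])
E
```

```text
26.3667 [ 520.4 -276.8  247.8] [-0.5  0.1  0.1]
stylus_grip scene pred [187. 236.] [([189.0, 235.0], 0.59), ([378.0, 169.0], 0.19)]
stylus_grip side pred [368. 261.] [([368.0, 259.0], 0.48)]
stylus_grip wrist pred [323. 185.] [([324.0, 186.0], 0.74)]
big_weight_centre scene pred [265. 177.] [([422.0, 195.0], 0.78), ([446.0, 196.0], 0.57), ([268.0, 178.0], 0.56), ([428.0, 164.0], 0.56), ([361.0, 193.0], 0.54)]
big_weight_centre side pred [293. 223.] [([239.0, 174.0], 0.69), ([285.0, 167.0], 0.61), ([281.0, 205.0], 0.6), ([282.0, 179.0], 0.55), ([292.0, 222.0], 0.52)]
big_weight_centre wrist pred [237. -80.] []
small_weight scene pred [380. 170.] [([379.0, 170.0], 0.47)]
small_weight side pred [235. 200.] [([384.0, 298.0], 0.53), ([306.0, 191.0], 0.42)]
small_weight wrist pred [ 289. -204.] []
[324.0, 188.0, 17.7, 36.4]
```

```bash
python3 -c "
from rig import *
print(finish_job())"
```

```text
the job is handed in; nothing more can be done
None
```

The job is handed in at about 26.5 s of the 72 s allowed: the large weight stands upright mid-pan, the calibration button was pushed to its stop (11–13 N against the 4 N spring) and held for about 1.1 s, and the stylus is back upright and fully down in its hole.

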